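Load a chocolate mould on the shaking table and latch its gate

ROBOT

A 6-joint arm with a two-finger parallel gripper is mounted at the origin on the work surface. World frame = base frame: x ahead of the robot, y to its left, z up, the work surface at z = 0. Lengths are in m, angles in rad, forces in N, time in s.
With the tool pointing down it reaches from about 0.3 to 0.875 m from the base axis. Payload 6.4 kg.
Tool frame: the origin (TCP) lies between the finger pads; the fingertips stand 11 mm ahead of it and the grasp point (between the pads) lies 8 mm behind it; z points along the fingers, y is the line along which they close (so a half turn about z gives the same grasp; the last joint's range is limited). The gripper opens to 88 mm and grips with 3 to 60 N. Pads are 18 mm wide; open, the fingers measure 123 mm over their backs; the gripper's body (75 mm by 187 mm) begins 45 mm behind the grasp point.
Start: joints at [-1.344, 0.181, 1.607, -0, 1.354, -0.206], TCP at [0.241, -0.522, 0.25] pointing down, gripper open.
Joint ranges: [-2.99, 2.99], [-0.89, 2.07], [0.3, 2.58], [-1.14, 4.28], [0, 2.63], [-3.12, 3.12]. Speed limits (rad/s): [2.57, 2.57, 3.01, 3.14, 3.14, 3.14].

INTERFACE

Orientations are given as [roll, pitch, yaw] about the fixed x, y, z axes, in that order (R = Rz(yaw) Ry(pitch) Rx(roll)).
In Python, from cell import manip gives the robot as it stands.
- The arm moves only by the tool play_rows, never from a script. Its argument "plan" is a list of rows, each a list of 7 numbers: the shift along the tool's x, y, z normalised to -1 to 1, where 1 is 30 mm, then the turn, a rotation vector about the tool's x, y, z normalised to -1 to 1, where 1 is 45 degrees, then the opening, from 0 (shut) to 1 (fully open). A call has 1 to 10 rows; each row shifts and turns the commanded pose from where the row before left it, along the tool's axes as they then stand; what a row does not reach is not made up. A row lasts 1/8 s, in which the tool goes at most 62.5 mm and 10.7 degrees, less where a joint would pass 70% of its speed; a pose out of reach is approached as far as the arm can. A call with a number of a shift or a turn outside -1 to 1 is refused whole. A call with a gripper value outside its range is refused whole. The fingers move at their own pace and stop on an object; "force" is the grip in N (left out, the last holds). Time passes only in rows, so rows that do not move let the fingers close. It gives the time, the measured TCP pose, the force, the opening and the grip force at its end, in the units of the state.
- manip.state(): the state, without advancing time (a new reading comes with each control period).
- manip.read_camera(name): name is "scene" or "side" or "wrist"; returns a dict with "frame" (400x640x3 uint8, red, green, blue), "range_z" (400x640 float32, m along the optical axis (not along the pixel's ray), 0 where there is no reading), "fov_y" (degrees; the focal length in pixels is half the picture's height over the tangent of half this angle, whatever the lens; pixels are square), "cx", "cy" (the principal point, pixels), "T" (4x4, takes a point from camera to world coordinates). Camera axes: x right, y down, z forward; pixel columns grow to the right and rows downward; lengths in m; the calibration is good to about 2 mm. A picture is of the moment at which its call begins.
- manip.finish_job(): hands the job in; it is judged then, once.
The state is a dict: "t": time; "qpos": joint angles; "qvel": joint speeds; "tau": joint torques, N m; "position": TCP position; "orientation": TCP orientation; "ft_force": force on the tool from outside, world axes, zero at the start; "wrist_torque": the same for the moment, N m; "width": finger opening in m; "finger_force": force on a finger pad.
Only numpy, scipy, OpenCV 4.12 (cv2) and the standard library are available. Lean on these libraries where they do the work, as an engineer would, in place of code of your own. Each camera call takes 0.05 s, during which the arm holds its last target. There are 200 camera calls.

TASK

Push the filled mould fully home against the back stop of the shaking table. Then lift the latch bar by its ball knob, slide the gate shut so that the bar's hook passes over the striker, and let the bar drop into the catch. Do not knock the pipe above the gate, and leave the beaker, the jar and the scraper where they stand.

Things in the scene. Friction and masses are not known exactly. Their poses are not given: they have to be found in the camera images.
- station: Shaking table: fixed steel bed plate, 310 x 170 mm, top 14 mm above the work surface, a sliding gate across its mouth. Origin on the work surface under the middle of the mouth, in the gate's plane. x points inward (the way the mould is pushed), y left along the gate, z up; all x, y, z in these texts are mm in this frame. Bed x -100 to 210; the gate's track, 13 high, runs y -200 to 320.
- striker (a point): Middle of the top of the striker, a fixed upright steel block right of the mouth: x -26 to 0, y -108 to -98, top z 68, square faces, no ramp. Behind it stands the gate post (x 2 to 32, y -116 to -90, top z 85). The catch is the free space just to the right of the striker, beyond it from the mouth.
- pipe: Steel pipe, 32 mm thick, fixed above the gate along y: axis at x 4, z 262; it stands on uprights 24 mm thick at y -205 and 325. Its frame is the station's frame. A hand held upright over the shut gate or in the mouth would hit it: lean the hand back towards the robot, some 25 to 35 degrees. A light brush (under 10 N) is harmless.
- gate (a joint): Sliding gate, an aluminium plate 8 mm thick (x -4 to 4), 163 mm long, top at z 100. Metres open: 0 = shut against its end stop (right end at y -78), growing to the left (+y), at most 0.21; starts 0.16 to 0.20 open. Slides with about 1.5 N of friction and stays where it is left.
- latch (a joint): Angle of the latch bar on the gate's front, rad: 0 = level on its stop, grows as its right end is lifted, at most 0.7; falls back by its weight (0.14 kg). At its right end a hook turns down: 163 to 175 mm right of the pivot, bottom at z 48 when level, 20 mm below the striker's top. Raise 0.14 to pass the striker (0.25 is safe). With the gate shut, the level hook is 5 mm beyond the striker.
- pivot (a point): Pivot of the latch bar, on the gate: x -11, z 82, y = 50 + gate opening. Axis along x. The bar is 11 mm thick (x -19 to -8), 16 mm high (z 74 to 90 when level), and runs to the right along the gate; when the gate is open it passes above the mould.
- knob (a point): Centre of the black ball knob, 28 mm in diameter, on a 9 mm stalk on the latch bar; turns with the bar about the pivot. Bar level: 90 mm right of the pivot, 53 mm above it and 17 mm towards the robot (x -28, z 135, y = -40 + gate opening), 45 mm above the bar's top.
- mould_mid (a point): Centre of the loose white plastic mould of dark chocolates: 180 (x) x 120 (y) x 24 mm high, 0.5 to 0.9 kg, on the bed between two low side guides (4 mm play a side, x 12 to 198, tops at z 36), square to them. Starts 45 to 85 mm out of the gate's plane towards the robot. The back stop is a low wall with its face at x 200: fully home the centre is at x 110, front face x 20, top z 38.
- beaker: Bystander: steel beaker, 90 mm wide, 100 mm high; origin under its middle.
- jar: Bystander: glass jar with lid, 64 mm wide, 90 mm high; origin under its middle.
- scraper: Bystander: spatula lying flat on the table; origin under its middle.
There are look-alikes about, which are no part of the job. There is more than one size of the part that bears mould_mid; the job needs the largest.

How it is judged:
On the way, in this order (a step that is already met when the one before it is completed fails the run):
1. the mould is pushed home against the back stop (within 6 mm) while the gate is still open (x of mould_mid in the frame of station above 0.104 m and z of mould_mid in the frame of station below 0.03 m and value of joint gate above 0.1 m), for 0.1 s.
2. the gate is brought shut (within 20 mm) with the latch bar raised over the striker (value of joint gate below 0.02 m and value of joint latch above 0.06 rad), for 0.02 s.
At the end, for the whole second after the job is handed in: The mould is home (its centre no more than 6 mm short of the back-stop position, flat on the bed) and at rest, the gate is shut to within 10 mm, and the latch bar lies level (below 0.04 rad) with its hook in the catch behind the striker (x of mould_mid in the frame of station above 0.104 m and z of mould_mid in the frame of station below 0.03 m and value of joint gate below 0.01 m and value of joint latch below 0.04 rad and linear speed of mould below 0.02 m/s); the robot touches nothing.
It fails at once if the overhead pipe is knocked (more than 10 N) (contact force between any of the arm, the fingers and pipe above 10 N).
It fails at once if the beaker, the jar or the scraper is moved by more than 30 mm (distance of any of beaker, jar, scraper from where it was at the start of the episode above 0.03 m).
It also fails if it takes over 54 s, if anything falls off the work surface, if the arm or the gripper's body presses on something with over 40 N, if the wrist force passes 120 N, or if a joint passes its speed limit or range.

## Working session

There is one attempt and no reset: what is moved stays moved. The work goes in short steps, Python scripts to look and compute and a tool call to move; the robot and the scene stay as the last step left them, time stands still between calls to the robot, and variables do not carry over. Pictures are saved under pics/ and viewed, at most 10 in all, crops included, and the job is handed in when it is done.

Besides the shell and the picture viewer there is one more tool, called in YAML: its name, and indented under it one key for each argument. play_rows: Moves the arm, as the interface text tells. Its arguments: {"type":"object","properties":{"plan":{"type":"array","items":{"type":"array","items":{"type":"number","minimum":-1,"maximum":1}}},"force":{"type":"number"}},"required":["plan"]}

```bash
ls; mkdir -p pics; cat > h.py <<'E'
import numpy as np, cv2
from cell import manip
from scipy.spatial.transform import Rotation as R
def cam(n):
    c=manip.read_camera(n); c['f']=200/np.tan(np.radians(c['fov_y'])/2)
    v,u=np.mgrid[:400,:640]; z=c['range_z']
    p=np.stack([(u-c['cx'])/c['f']*z,(v-c['cy'])/c['f']*z,z],-1)
    c['P']=p@c['T'][:3,:3].T+c['T'][:3,3]; return c
E
python3 - <<'E'
from h import *
for n in ('scene','side'):
    c=cam(n); cv2.imwrite(f'pics/{n}0.png',c['frame'][:,:,::-1]); np.savez(f'{n}0.npz',**c)
    print(n,c['T'].round(3).tolist(),c['fov_y'],c['cx'],c['cy'])
print(manip.state())
E
```

```text
pics
scene [[0.427, 0.662, -0.616, 1.279], [0.904, -0.296, 0.308, -0.477], [0.021, -0.689, -0.725, 1.054], [0.0, 0.0, 0.0, 1.0]] 47.379783791497374 311.5053116378338 190.05427054158866
side [[-0.93, -0.261, 0.259, 0.192], [-0.368, 0.653, -0.662, 0.659], [0.004, -0.711, -0.703, 0.904], [0.0, 0.0, 0.0, 1.0]] 56.88141804740922 314.59808327282883 191.90534089251838
{'t': 0.1, 'qpos': array([-1.34428128e+00,  1.81487892e-01,  1.60791327e+00, -6.07990129e-06,
        1.35381353e+00, -2.06310115e-01]), 'qvel': array([-0.0004131 , -0.0042994 , -0.00383444,  0.00150551,  0.00056709,
        0.00197773]), 'tau': array([ 3.09159404e-04, -4.34822345e+01, -3.42696726e+01,  7.03326124e-02,
        3.40203289e-02, -5.25215319e-05]), 'position': array([ 0.24107609, -0.52149805,  0.2488858 ]), 'orientation': array([-3.14000380e+00, -3.26464254e-04,  4.32826214e-01]), 'ft_force': array([-0.48403414,  0.39168172,  0.01376031]), 'wrist_torque': array([-0.00037937, -0.03949092,  0.01933897]), 'finger_force': 0.0, 'width': 0.08791848406302408}
```

View pics/scene0.png

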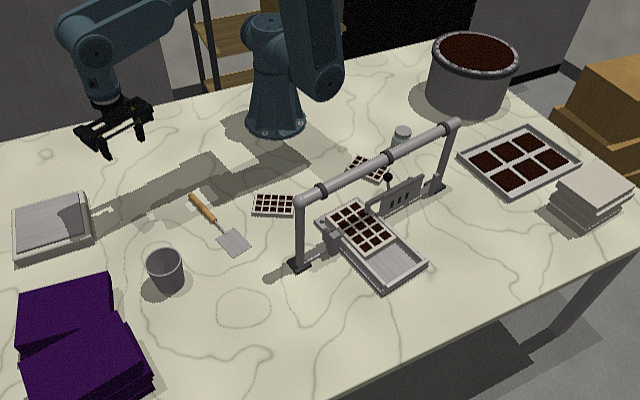

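View pics/side0.png

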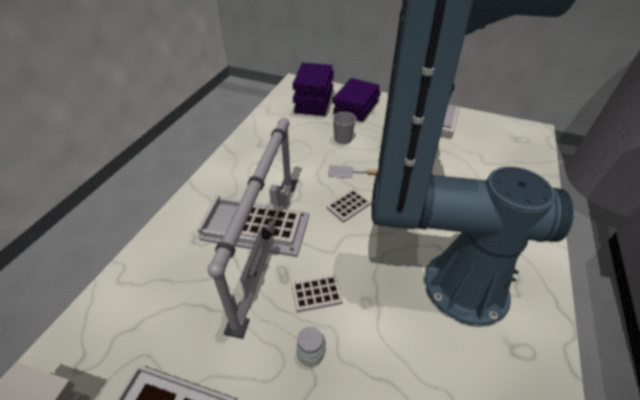

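```bash
python3 - <<'E'
from h import *
c=np.load('scene0.npz'); P=c['P']; u=np.mgrid[:400,:640][1]; v=np.mgrid[:400,:640][0]
s=np.load('side0.npz'); Q=s['P']
def fit(P,lo=.255,hi=.285):
    m=(P[...,2]>lo)&(P[...,2]<hi)&(P[...,0]>.35)&(P[...,0]<.9)&(np.abs(P[...,1])<.5)
    p=P[m]; l=cv2.fitLine(p[:,:2].astype(np.float32),cv2.DIST_HUBER,0,.01,.01).ravel()
    d=l[:2]*np.sign(l[1]); t=(p[:,:2]-l[2:])@d
    r=(p[:,:2]-l[2:])@np.array([d[1],-d[0]])
    print(m.sum(),'dir',d,'pt',l[2:],'t',np.percentile(t,[0,1,99,100]),'r',np.percentile(r,[2,50,98]),'zmax',np.percentile(p[:,2],99))
    return d,l[2:]
fit(P);fit(Q)
cv2.imwrite('pics/crop0.png',cv2.resize(c['frame'][110:290,230:470,::-1],None,fx=3.3,fy=3.3,interpolation=cv2.INTER_CUBIC))
E
```

```text
2363 dir [-0.17477594  0.98460823] pt [0.5924457  0.07298425] t [-0.27787327 -0.27217827  0.2721764   0.28313326] r [-1.94855644e-02 -3.77961705e-05  9.54466832e-03] zmax 0.28233499320301253
2400 dir [-0.1687553  0.985658 ] pt [0.5624708  0.13740474] t [-0.33663918 -0.32459023  0.21731085  0.22026339] r [-0.01256049 -0.00024378  0.01981724] zmax 0.28387721837102925
```

View pics/crop0.png

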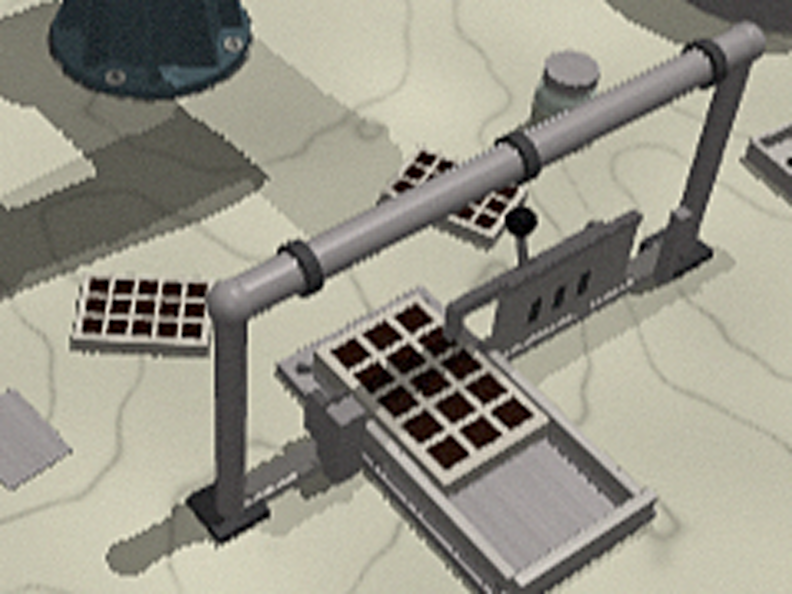

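The picture shows the bed mould at crop (435,380) = scene ≈(362,225), the black knob at crop (521,222) = scene ≈(388,177), the open gate at crop (565,270), and the striker and post at crop (335,430). What could be mistaken for the mould: small moulds at scene (273,205) and (367,168), and the big tray at (518,160). I choose the one on the bed and check its size next.

```bash
python3 - <<'E'
from h import *
from scipy.optimize import least_squares
A=np.load('scene0.npz');B=np.load('side0.npz')
pc=[]
for c in (A,B):
    P=c['P'].reshape(-1,3)
    m=(P[:,2]>.25)&(P[:,2]<.29)&(P[:,0]>.35)&(P[:,0]<.9)&(np.abs(P[:,1])<.5)
    pc.append(P[m])
# cylinder fit: axis x = x0 + k*y, z=z0, r=16mm ; per camera & both
for nm,p in (('scene',pc[0]),('side',pc[1]),('both',np.vstack(pc))):
    q=p[(p[:,1]>-.13)&(p[:,1]<.28)]
    f=lambda a:(np.hypot(((q[:,0]-a[0])-a[1]*q[:,1])/np.hypot(1,a[1]),q[:,2]-a[2])-.016)
    s=least_squares(f,[.6,-.175,.262],loss='huber',f_scale=.003); print(nm,s.x,np.degrees(np.arctan(-s.x[1])),np.abs(s.fun).mean())
a=np.arctan(-s.x[1]); X=np.array([np.cos(a),np.sin(a)]);Y=np.array([-np.sin(a),np.cos(a)])
xo=np.array([s.x[0],0])@X-.004
# uprights
for nm,c in (('scene',A),('side',B)):
    P=c['P']; L=np.stack([P[...,:2]@X-xo,P[...,:2]@Y,P[...,2]],-1)
    m=(L[...,2]>.10)&(L[...,2]<.23)&(np.abs(L[...,0]-.004)<.03)&(np.abs(L[...,1])<.5)
    h,e=np.histogram(L[...,1][m],bins=np.arange(-.4,.5,.01)); print(nm,[(round(e[i],2),h[i]) for i in range(len(h)) if h[i]>5])
print(a,X,Y,xo)
E
```

```text
scene [ 0.59613972 -0.17960383  0.26181432] 10.181985871214414 0.0014883265471975111
side [ 0.59283815 -0.17689413  0.26361138] 10.03151230129384 0.0011466654208367251
both [ 0.59450716 -0.18059873  0.26315326] 10.237198224686862 0.001654817293757612
scene [(np.float64(-0.31), np.int64(111)), (np.float64(-0.3), np.int64(148)), (np.float64(-0.29), np.int64(64)), (np.float64(0.0), np.int64(6)), (np.float64(0.02), np.int64(24)), (np.float64(0.03), np.int64(56)), (np.float64(0.04), np.int64(8)), (np.float64(0.12), np.int64(7)), (np.float64(0.15), np.int64(8)), (np.float64(0.22), np.int64(138)), (np.float64(0.23), np.int64(125)), (np.float64(0.24), np.int64(18))]
side [(np.float64(-0.3), np.int64(25)), (np.float64(-0.29), np.int64(176)), (np.float64(-0.28), np.int64(8)), (np.float64(0.0), np.int64(6)), (np.float64(0.01), np.int64(10)), (np.float64(0.02), np.int64(13)), (np.float64(0.03), np.int64(28)), (np.float64(0.04), np.int64(24)), (np.float64(0.05), np.int64(13)), (np.float64(0.06), np.int64(13)), (np.float64(0.07), np.int64(16)), (np.float64(0.08), np.int64(10)), (np.float64(0.09), np.int64(16)), (np.float64(0.1), np.int64(12)), (np.float64(0.11), np.int64(14)), (np.float64(0.12), np.int64(15)), (np.float64(0.13), np.int64(14)), (np.float64(0.14), np.int64(12)), (np.float64(0.15), np.int64(15)), (np.float64(0.23), np.int64(70)), (np.float64(0.24), np.int64(282))]
0.178672815200104 [0.98408043 0.17772367] [-0.17772367  0.98408043] 0.5810428616970001
```

```bash
python3 - <<'E'
from h import *
from scipy.optimize import least_squares
A=np.load('scene0.npz');B=np.load('side0.npz')
a=.1765; X=np.array([np.cos(a),np.sin(a)]);Y=np.array([-X[1],X[0]]); 
xo=np.array([.5945,0])@X-.004
for nm,c in (('scene',A),('side',B)):
    P=c['P']; L=np.stack([P[...,:2]@X-xo,P[...,:2]@Y,P[...,2]],-1).reshape(-1,3)
    for y in (-.293,.237):
        q=L[(L[:,2]>.12)&(L[:,2]<.22)&(abs(L[:,1]-y)<.03)&(abs(L[:,0])<.04)]
        s=least_squares(lambda p:np.hypot(q[:,0]-p[0],q[:,1]-p[1])-.012,[.004,y],loss='huber',f_scale=.002)
        print(nm,'upright',s.x)
def st(P):
    return np.stack([P[...,:2]@X-xo,P[...,:2]@Y+.088,P[...,2]],-1)
for nm,c in (('scene',A),('side',B)):
    L=st(c['P']); hsv=cv2.cvtColor(c['frame'],cv2.COLOR_RGB2HSV)
    # mould top
    m=(abs(L[...,2]-.038)<.006)&(L[...,0]>-.16)&(L[...,0]<.22)&(abs(L[...,1])<.075)
    p=L[m][:,:2].astype(np.float32)*1000; print(nm,'mouldtop',m.sum(),np.percentile(p,[1,50,99],axis=0).round(1).tolist(),cv2.minAreaRect(p))
    # gate top
    m=(abs(L[...,2]-.100)<.005)&(abs(L[...,0])<.03)&(L[...,1]>0)&(L[...,1]<.3)
    p=L[m]*1000; print('gate',m.sum(),np.percentile(p,[1,50,99],axis=0).round(1).tolist())
    m=(abs(L[...,2]-.068)<.004)&(abs(L[...,0]+.013)<.03)&(abs(L[...,1]+.1)<.03)
    p=L[m]*1000; print('striker',m.sum(),np.percentile(p,[2,50,98],axis=0).round(1).tolist())
    m=(abs(L[...,2]-.085)<.004)&(abs(L[...,0]-.013)<.04)&(abs(L[...,1]+.1)<.04)
    p=L[m]*1000; print('post',m.sum(),np.percentile(p,[2,50,98],axis=0).round(1).tolist())
    dark=(hsv[...,2]<60)&(L[...,2]>.115)&(L[...,2]<.16)&(abs(L[...,0]+.028)<.05)&(L[...,1]>.05)&(L[...,1]<.22)
    q=L[dark]; 
    if len(q)>5:
        s=least_squares(lambda p:np.linalg.norm(q-p,axis=1)-.014,[-.03,.13,.135],loss='huber',f_scale=.002); print('knob',len(q),s.x*1000)
    m=(abs(L[...,2]-.014)<.004)&(L[...,0]>-.14)&(L[...,0]<.25)&(abs(L[...,1])<.1)
    p=L[m]*1000; print('bed',m.sum(),np.percentile(p,[1,99],axis=0).round(1).tolist())
E
```

```text
scene upright [ 0.00540347 -0.2894324 ]
scene upright [0.00605002 0.23996728]
side upright [ 0.00224374 -0.29251837]
side upright [0.00273906 0.23765425]
scene mouldtop 2695 [[-73.0, -72.1], [43.3, -3.5], [213.9, 73.2]] ((69.1121597290039, 0.5060653686523438), (292.1335754394531, 148.25381469726562), 0.0696408599615097)
gate 208 [[-14.0, 87.4, 95.2], [2.9, 162.1, 99.3], [10.0, 248.1, 104.1]]
striker 21 [[-22.9, -113.6, 64.8], [-12.4, -101.0, 67.2], [9.5, -95.9, 70.6]]
post 93 [[4.8, -112.5, 81.4], [19.5, -100.2, 84.3], [34.8, -86.7, 86.8]]
knob 67 [-25.94459028 125.831425   134.63563049]
bed 1646 [[-95.9, -82.1, 10.1], [212.1, 87.4, 17.7]]
side mouldtop 1759 [[-79.3, -71.6], [20.1, 1.1], [203.6, 74.1]] ((65.35125732421875, 0.4501495361328125), (292.42010498046875, 148.8552703857422), 0.023270245641469955)
gate 281 [[-20.4, 87.0, 95.1], [-2.3, 175.6, 101.0], [4.7, 248.5, 104.2]]
striker 43 [[-27.5, -113.8, 64.3], [-7.2, -98.1, 68.5], [16.5, -87.6, 71.8]]
post 67 [[-0.1, -115.9, 81.4], [15.1, -99.3, 86.1], [29.4, -87.6, 88.7]]
knob 88 [-29.27812699 123.41401385 136.37487486]
bed 1254 [[-101.2, -90.7, 10.5], [199.8, 88.2, 17.9]]
```

```bash
cat >> h.py <<'E'
a=.1765; S=R.from_euler('z',a).as_matrix(); S0=np.array([.5945*np.cos(a)-.004,-.086,0])  # station = S^T p - S0
def now():
    s=manip.state(); return s, S.T@s['position']-S0, R.from_euler('xyz',s['orientation'])
def to(p,t=32):   # p: station mm of TCP, returns shift (rows of 30 mm, in target tool axes) and turn (units of 45 deg)
    s,c,r=now(); r1=R.from_matrix(S)*R.from_euler('xyz',[np.pi,-np.radians(t),0])
    d=(S@(np.array(p)/1000-c))
    print('at',(c*1000).round(1),'turn',((r.inv()*r1).as_rotvec(degrees=True)/45).round(3),'shift now-axes',(r.inv().apply(d)*1000/30).round(2),'target-axes',(r1.inv().apply(d)*1000/30).round(2),
     'F',(S.T@s['ft_force']).round(1),'w',round(s['width']*1000,1),'t',s['t'])
E
python3 - <<'E'
from h import *
to([-130,123,290])
A=np.load('scene0.npz')
L=(A['P']@S-S0)*1000
for n,(u,v) in dict(jar=(403,131),beaker=(165,253)).items(): print(n,L[v,u].round())
E
```

```text
at [-435.5 -469.7  248.9] turn [-0.093  0.707  0.317] shift now-axes [ 14.86 -16.53  -1.34] target-axes [  9.36 -19.76   4.23] F [-0.4  0.5  0. ] w 87.9 t 0.1
jar [-190.  350.   92.]
beaker [-180. -498.   78.]
```

play_rows:
  plan:
    - [0, 0, 0, -0.023, 0.177, 0.079, 1]
    - [0, 0, 0, -0.023, 0.177, 0.079, 1]
    - [0, 0, 0, -0.023, 0.177, 0.079, 1]
    - [0, 0, 0, -0.023, 0.177, 0.079, 1]
    - [0.47, -0.98, 0.21, 0, 0, 0, 1]
    - [0.47, -0.98, 0.21, 0, 0, 0, 1]
    - [0.47, -0.98, 0.21, 0, 0, 0, 1]
    - [0.47, -0.98, 0.21, 0, 0, 0, 1]
    - [0.47, -0.98, 0.21, 0, 0, 0, 1]
    - [0.47, -0.98, 0.21, 0, 0, 0, 1]

```text
t: 1.35
position: [0.3005, -0.3309, 0.2621]
orientation: [3.141, -0.559, 0.178]
ft_force: [0.5, 0.5, -0.1]
width: 0.0879
finger_force: 0.0
```

play_rows:
  plan:
    - [0.47, -0.98, 0.21, 0, 0, 0, 1]
    - [0.47, -0.98, 0.21, 0, 0, 0, 1]
    - [0.47, -0.98, 0.21, 0, 0, 0, 1]
    - [0.47, -0.98, 0.21, 0, 0, 0, 1]
    - [0.47, -0.98, 0.21, 0, 0, 0, 1]
    - [0.47, -0.98, 0.21, 0, 0, 0, 1]
    - [0.47, -0.98, 0.21, 0, 0, 0, 1]
    - [0.47, -0.98, 0.21, 0, 0, 0, 1]
    - [0.47, -0.98, 0.21, 0, 0, 0, 1]
    - [0.47, -0.98, 0.21, 0, 0, 0, 1]

```text
t: 2.6
position: [0.3989, -0.0147, 0.2835]
orientation: [3.14, -0.56, 0.178]
ft_force: [0.4, 0.6, 0.6]
width: 0.0878
finger_force: 0.0
```

```bash
python3 - <<'E'
from h import *
to([-23.8-53,123,128.2+85]); to([-23.8,123,128.2])
c=cam('wrist'); cv2.imwrite('pics/w1.png',c['frame'][:,:,::-1])
L=(c['P']@S-S0)
hsv=cv2.cvtColor(c['frame'],cv2.COLOR_RGB2HSV)
m=(hsv[...,2]<60)&(L[...,2]>.115)&(L[...,2]<.16)&(abs(L[...,0]+.028)<.05)&(L[...,1]>.05)&(L[...,1]<.22)
q=L[m]; print(len(q))
if len(q)>20:
    from scipy.optimize import least_squares
    print(least_squares(lambda p:np.linalg.norm(q-p,axis=1)-.014,[-.028,.123,.135],loss='huber',f_scale=.002).x)
print(manip.state()['qpos'])
E
```

```text
at [-191.1    1.5  283.5] turn [ 0.001 -0.002  0.001] shift now-axes [ 1.99 -4.05  4.01] target-axes [ 1.99 -4.05  4.01] F [0.5 0.6 0.6] w 87.8 t 2.6
at [-191.1    1.5  283.5] turn [ 0.001 -0.002  0.001] shift now-axes [ 1.98 -4.05  7.34] target-axes [ 1.99 -4.05  7.35] F [0.5 0.6 0.6] w 87.8 t 2.6
719
[-0.02982909  0.12345297  0.13446625]
[-0.664193   -0.74478573  2.33859501  0.44384881  1.19010339  0.63279373]
```

View pics/w1.png

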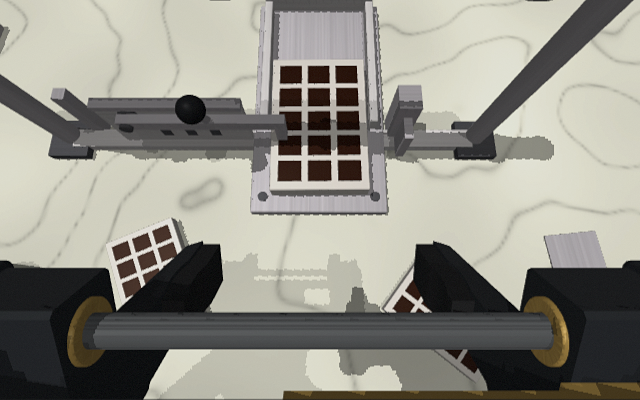

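The wrist view shows the knob at (190,108), the bar's hook at (282,125) over the 3x5 bed mould (320,125), and the striker at (405,110). The knob position agrees with the description. The bar's end leaves too little room for the hand in the mouth, so I will first drag the gate about 40 mm further open by the knob.

play_rows:
  plan:
    - [0.4, -0.81, 0.8, 0, 0, 0, 1]
    - [0.4, -0.81, 0.8, 0, 0, 0, 1]
    - [0.4, -0.81, 0.8, 0, 0, 0, 1]
    - [0.4, -0.81, 0.8, 0, 0, 0, 1]
    - [0.38, -0.81, 0.8, 0, 0, 0, 1]
    - [0, 0, 0.7, 0, 0, 0, 1]
    - [0, 0, 0.7, 0, 0, 0, 1]
    - [0, 0, 0.7, 0, 0, 0, 1]
    - [0, 0, 0.7, 0, 0, 0, 1]
    - [0, 0, 0.5, 0, 0, 0, 1]

```text
t: 3.9
position: [0.5412, 0.1328, 0.1278]
orientation: [3.141, -0.557, 0.178]
ft_force: [-0.7, 0.5, 0.4]
width: 0.0878
finger_force: 0.0
```

```bash
python3 - <<'E'
from h import *
to([-23.8,123,128.2])
E
```

```text
at [-25.2 121.7 127.8] turn [0.    0.002 0.002] shift now-axes [ 0.05 -0.04  0.01] target-axes [ 0.05 -0.04  0.01] F [-0.6  0.6  0.4] w 87.8 t 3.9
```

play_rows:
  plan:
    - [0, 0, 0, 0, 0, 0, 0.2]
    - [0, 0, 0, 0, 0, 0, 0.2]
    - [0, 0, 0, 0, 0, 0, 0.2]
    - [0, 0, 0, 0, 0, 0, 0.2]
    - [0, 0, 0, 0, 0, 0, 0.2]
    - [0, 0, 0, 0, 0, 0, 0.2]
  force: 12

```text
t: 4.65
position: [0.5414, 0.1332, 0.1295]
orientation: [3.14, -0.56, 0.178]
ft_force: [0.1, 0.3, 0.6]
width: 0.0303
finger_force: 0.0
```

play_rows:
  plan:
    - [0, -0.3, 0, 0, 0, 0, 0.2]
    - [0, -0.3, 0, 0, 0, 0, 0.2]
    - [0, -0.3, 0, 0, 0, 0, 0.2]
    - [0, -0.3, 0, 0, 0, 0, 0.2]
    - [0, -0.15, 0, 0, 0, 0, 0.2]
    - [0, 0, 0, 0, 0, 0, 0.2]

```text
t: 5.4
position: [0.5344, 0.1734, 0.1295]
orientation: [3.141, -0.56, 0.179]
ft_force: [1.5, 2.1, 0.1]
width: 0.026
finger_force: 12.0
```

play_rows:
  plan:
    - [0, 0, 0, 0, 0, 0, 1]
    - [0, 0, 0, 0, 0, 0, 1]
    - [0, 0, 0, 0, 0, 0, 1]
    - [0, 0, -0.7, 0, 0, 0, 1]
    - [0, 0, -1, 0, 0, 0, 1]
    - [0, 0, -1, 0, 0, 0, 1]

```text
t: 6.15
position: [0.4912, 0.1652, 0.1983]
orientation: [3.141, -0.558, 0.178]
ft_force: [0.5, -0.2, -0.2]
width: 0.0841
finger_force: 0.0
```

```bash
python3 - <<'E'
from h import *
to([-120,-25,130]);to([-116,-25,33]); print(manip.state()['qpos'].round(2))
c=cam('wrist');L=(c['P']@S-S0)
hsv=cv2.cvtColor(c['frame'],cv2.COLOR_RGB2HSV)
m=(hsv[...,2]<60)&(L[...,2]>.115)&(L[...,2]<.16)&(abs(L[...,0]+.028)<.03)&(L[...,1]>.08)&(L[...,1]<.25)
q=L[m]
from scipy.optimize import least_squares
print(len(q),least_squares(lambda p:np.linalg.norm(q-p,axis=1)-.014,[-.028,.163,.135],loss='huber',f_scale=.002).x)
m=(abs(L[...,2]-.038)<.004)&(L[...,0]<-.02)&(abs(L[...,1])<.05)&(L[...,0]>-.15)
print('mould front',m.sum(),np.percentile(L[m][:,0],[.5,1,2,5]))
E
```

```text
at [-68.6 162.4 198.3] turn [0.    0.    0.002] shift now-axes [-2.67  6.24  1.02] target-axes [-2.66  6.25  1.02] F [ 0.5 -0.3 -0.2] w 84.1 t 6.15
at [-68.6 162.4 198.3] turn [0.    0.    0.002] shift now-axes [-4.27  6.24  3.84] target-axes [-4.26  6.25  3.84] F [ 0.5 -0.3 -0.2] w 84.1 t 6.15
[ 0.06 -0.21  2.21  0.11  0.6   1.38]
1499 [-0.02984303  0.16340959  0.13433203]
mould front 5162 [-0.07862816 -0.07779601 -0.07531105 -0.07030729]
```

play_rows:
  plan:
    - [-0.9, 0.1, -0.1, 0, 0, 0, 1]
    - [-0.9, 0.9, 0.1, 0, 0, 0, 0]
    - [-0.87, 0.9, 0.2, 0, 0, 0, 0]
    - [0, 0.9, 0.2, 0, 0, 0, 0]
    - [0, 0.9, 0.2, 0, 0, 0, 0]
    - [0, 0.9, 0.2, 0, 0, 0, 0]
    - [0, 0.9, 0.2, 0, 0, 0, 0]
    - [0, 0.75, 0.22, 0, 0, 0, 0]
    - [-0.55, 0, 0.9, 0, 0, 0, 0]
    - [-0.55, 0, 0.9, 0, 0, 0, 0]

```text
t: 7.45
position: [0.4784, -0.0288, 0.0605]
orientation: [3.139, -0.56, 0.177]
ft_force: [0.4, -0.4, 0.7]
width: 0.0007
finger_force: 0.0
```

```bash
python3 - <<'E'
from h import *
to([-116,-25,33]); print(manip.state()['qpos'].round(2))
E
```

```text
at [-115.3  -26.4   60.5] turn [ 0.003 -0.001  0.001] shift now-axes [-0.51 -0.05  0.77] target-axes [-0.5  -0.05  0.77] F [ 0.4 -0.5  0.7] w 0.7 t 7.45
[-0.54  0.04  2.36  0.89  0.46  0.09]
```

play_rows:
  plan:
    - [-0.5, 0, 0.77, 0, 0, 0, 0]
    - [0.37, 0, 0.23, 0, 0, 0, 0]
    - [0.37, 0, 0.23, 0, 0, 0, 0]
    - [0.37, 0, 0.23, 0, 0, 0, 0]
    - [0.37, 0, 0.23, 0, 0, 0, 0]
    - [0.37, 0, 0.23, 0, 0, 0, 0]

```text
t: 8.2
position: [0.5429, -0.0157, 0.0346]
orientation: [3.14, -0.56, 0.18]
ft_force: [-5.0, -1.0, -2.5]
width: 0.0006
finger_force: 1.9
```

```bash
python3 - <<'E'
from h import *
to([-5,-25,33])
E
```

```text
at [-49.6 -24.8  34.6] turn [ 0.    -0.002  0.003] shift now-axes [1.23 0.01 0.83] target-axes [1.23 0.01 0.83] F [-5.1 -0.1 -2.5] w 0.6 t 8.2
```

play_rows:
  plan:
    - [0.25, 0, 0.16, 0, 0, 0, 0]
    - [0.25, 0, 0.16, 0, 0, 0, 0]
    - [0.25, 0, 0.16, 0, 0, 0, 0]
    - [0.25, 0, 0.16, 0, 0, 0, 0]
    - [0.23, 0, 0.15, 0, 0, 0, 0]
    - [0, 0, 0, 0, 0, 0, 0]

```text
t: 8.95
position: [0.5863, -0.0084, 0.0344]
orientation: [3.139, -0.561, 0.179]
ft_force: [-0.8, -1.1, -0.2]
width: 0.0004
finger_force: 0.6
```

play_rows:
  plan:
    - [0.1, 0, 0.06, 0, 0, 0, 0]
    - [0.1, 0, 0.06, 0, 0, 0, 0]

```text
t: 9.2
position: [0.5919, -0.0073, 0.034]
orientation: [3.14, -0.56, 0.178]
ft_force: [-9.5, -3.2, 6.0]
width: 0.0005
finger_force: 5.1
```

```bash
python3 - <<'E'
from h import *
to([6,-25,33])
c=cam('scene'); L=(c['P']@S-S0)*1000
m=(abs(L[...,2]-38)<4)&(abs(L[...,1])<50)&(L[...,0]<195)&(L[...,0]>-50)
x=L[m][:,0]; print(np.histogram(x,bins=np.arange(-50,200,10)))
cv2.imwrite('pics/s2.png',cv2.resize(c['frame'][130:300,280:480,::-1],None,fx=3.5,fy=3.5))
E
```

```text
at [  0.2 -25.1  34. ] turn [ 0.001 -0.001  0.002] shift now-axes [ 0.15 -0.    0.13] target-axes [ 0.15 -0.    0.13] F [-10.   -1.5   6. ] w 0.5 t 9.2
(array([  0,   0,   0,   0,   4,  12,  37,  88,  94,  92,  97,  97, 103,
        91,  99, 103, 102, 101, 103, 107, 112, 113, 107, 110]), array([-50, -40, -30, -20, -10,   0,  10,  20,  30,  40,  50,  60,  70,
        80,  90, 100, 110, 120, 130, 140, 150, 160, 170, 180, 190]))
```

View pics/s2.png

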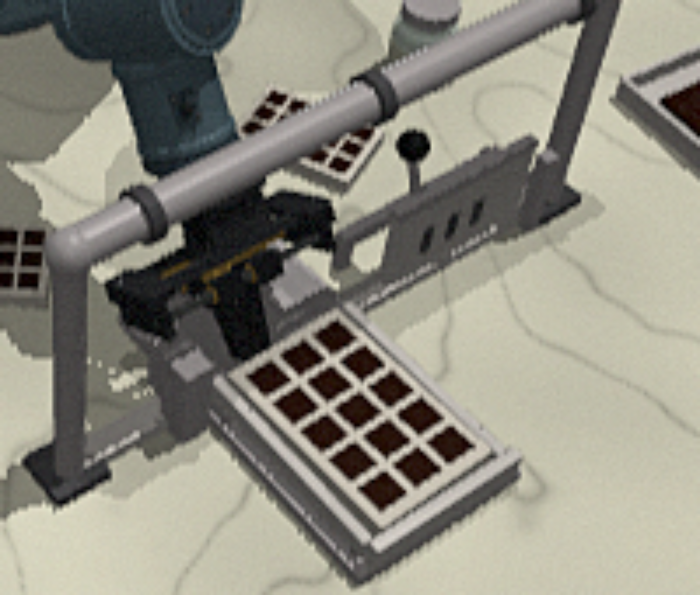

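The picture shows the finger (crop 240,340) on the mould's front face, and the mould's far end (crop 490,440) close to the back stop. The knob is at crop (412,145), well clear. I will measure the mould centre from its 15 cells.

```bash
cat >> h.py <<'E'
def cells(c,z=.037):
    L=(c['P']@S-S0); f=c['frame'].astype(int)
    m=((f.sum(-1)<180)&(L[...,2]>.02)&(L[...,2]<.046)&(abs(L[...,1])<.065)&(L[...,0]>-.08)&(L[...,0]<.205)).astype(np.uint8)
    n,_,st,ce=cv2.connectedComponentsWithStats(m)
    ce=ce[1:][st[1:,4]>25]
    d=np.c_[(ce[:,0]-c['cx'])/c['f'],(ce[:,1]-c['cy'])/c['f'],np.ones(len(ce))]@c['T'][:3,:3].T
    o=c['T'][:3,3]; p=(o+d*((z-o[2])/d[:,2:]))@S-S0
    print(len(p),'centre',(p.mean(0)*1000).round(1)); print((p[np.argsort(p[:,0]),:2]*1000).round(0).tolist())
E
python3 - <<'E'
from h import *
cells(cam('scene'))
A=dict(np.load('scene0.npz')); cells(A)
E
```

```text
16 centre [99.   2.6 37. ]
[[5.0, -26.0], [38.0, 38.0], [39.0, 2.0], [40.0, -33.0], [71.0, 40.0], [72.0, 4.0], [73.0, -32.0], [105.0, 41.0], [105.0, 5.0], [106.0, -32.0], [137.0, 41.0], [139.0, 5.0], [139.0, -31.0], [170.0, 43.0], [171.0, 7.0], [172.0, -29.0]]
15 centre [12.1  2.7 37. ]
[[-54.0, 2.0], [-53.0, 38.0], [-53.0, -34.0], [-21.0, 37.0], [-20.0, 3.0], [-20.0, -34.0], [10.0, 3.0], [11.0, 39.0], [12.0, -33.0], [44.0, 39.0], [45.0, 3.0], [45.0, -33.0], [78.0, 40.0], [79.0, -32.0], [79.0, 4.0]]
```

play_rows:
  plan:
    - [0.05, 0, 0.01, 0, 0, 0, 0]
    - [0.05, 0, 0.01, 0, 0, 0, 0]

```text
t: 9.55
position: [0.5944, -0.0066, 0.0346]
orientation: [3.141, -0.559, 0.178]
ft_force: [-4.8, -1.4, -1.0]
width: 0.0008
finger_force: 2.3
```

play_rows:
  plan:
    - [0.05, 0, 0.02, 0, 0, 0, 0]
    - [0.05, 0, 0.02, 0, 0, 0, 0]

```text
t: 9.8
position: [0.5963, -0.0058, 0.0343]
orientation: [3.141, -0.557, 0.178]
ft_force: [-19.7, -6.3, 8.1]
width: 0.0003
finger_force: 10.2
```

```bash
python3 - <<'E'
from h import *
to([6,-25,33]);cells(cam('scene'));cells(cam('side'))
E
```

```text
at [  4.8 -24.4  34.3] turn [-0.001  0.002  0.002] shift now-axes [0.01 0.02 0.06] target-axes [0.01 0.02 0.06] F [-20.5  -2.7   8.1] w 0.3 t 9.8
16 centre [102.9   2.8  37. ]
[[11.0, -27.0], [42.0, 39.0], [43.0, 4.0], [44.0, -33.0], [75.0, 40.0], [76.0, 4.0], [77.0, -32.0], [108.0, 41.0], [109.0, 5.0], [110.0, -32.0], [141.0, 41.0], [142.0, 6.0], [143.0, -31.0], [174.0, 43.0], [175.0, 6.0], [176.0, -29.0]]
1 centre [39.6 33.8 37. ]
[[40.0, 34.0]]
```

play_rows:
  plan:
    - [0.04, 0, 0.02, 0, 0, 0, 0]
    - [0, 0, 0, 0, 0, 0, 0]

```text
t: 10.15
position: [0.5965, -0.0057, 0.0341]
orientation: [-3.142, -0.556, 0.178]
ft_force: [-25.2, -8.1, 13.6]
width: 0.0004
finger_force: 12.9
```

```bash
python3 - <<'E'
from h import *
to([6,-25,33]);cells(cam('scene'))
E
```

```text
at [  5.  -24.4  34.1] turn [-0.001  0.004  0.002] shift now-axes [0.01 0.02 0.05] target-axes [0.01 0.02 0.05] F [-26.2  -3.5  13.6] w 0.4 t 10.15
16 centre [103.    2.9  37. ]
[[10.0, -26.0], [42.0, 39.0], [43.0, 3.0], [44.0, -33.0], [75.0, 40.0], [76.0, 4.0], [77.0, -32.0], [109.0, 41.0], [109.0, 5.0], [110.0, -32.0], [141.0, 41.0], [142.0, 6.0], [143.0, -31.0], [174.0, 43.0], [175.0, 6.0], [176.0, -29.0]]
```

play_rows:
  plan:
    - [-0.4, 0, -0.25, 0, 0, 0, 0]
    - [-0.85, 0, -0.53, 0, 0, 0, 0]
    - [-0.85, 0, -0.53, 0, 0, 0, 0]
    - [-0.85, 0, -0.53, 0, 0, 0, 0]
    - [0, 0, -0.85, 0, 0, 0, 0.5]
    - [0.53, -0.5, -0.85, 0, 0, 0, 0.8]
    - [0.53, -0.9, -0.85, 0, 0, 0, 0.8]
    - [0.53, -0.9, -0.85, 0, 0, 0, 0.8]
    - [0.53, -0.9, -0.85, 0, 0, 0, 0.8]
    - [0.53, -0.9, -0.85, 0, 0, 0, 0.8]

```text
t: 11.45
position: [0.4615, 0.0953, 0.2093]
orientation: [3.14, -0.562, 0.178]
ft_force: [0.5, -0.1, -0.0]
width: 0.0581
finger_force: 0.0
```

```bash
python3 - <<'E'
from h import *
to([-24.5-42.4,163.4,127.5+67.8]);to([-24.5,163.4,127.5]);cells(cam('scene'))
E
```

```text
at [-110.2   98.8  209.3] turn [ 0.001 -0.004  0.002] shift now-axes [ 0.97 -2.15  1.16] target-axes [ 0.98 -2.15  1.16] F [ 0.4 -0.2 -0. ] w 58.1 t 11.45
at [-110.2   98.8  209.3] turn [ 0.001 -0.004  0.002] shift now-axes [ 0.97 -2.16  3.83] target-axes [ 0.98 -2.15  3.83] F [ 0.4 -0.2 -0. ] w 58.1 t 11.45
15 centre [109.1   4.8  37. ]
[[42.0, 40.0], [43.0, 4.0], [44.0, -33.0], [75.0, 40.0], [76.0, 4.0], [77.0, -33.0], [108.0, 41.0], [109.0, 5.0], [110.0, -32.0], [141.0, 42.0], [142.0, 6.0], [143.0, -31.0], [174.0, 43.0], [175.0, 7.0], [176.0, -30.0]]
```

The mould is home. Next I move to the knob.

play_rows:
  plan:
    - [0.33, -0.72, 0.39, 0, 0, 0, 1]
    - [0.33, -0.72, 0.39, 0, 0, 0, 1]
    - [0.32, -0.72, 0.38, 0, 0, 0, 1]
    - [0, 0, 0.7, 0, 0, 0, 1]
    - [0, 0, 0.7, 0, 0, 0, 1]
    - [0, 0, 0.7, 0, 0, 0, 1]
    - [0, 0, 0.57, 0, 0, 0, 1]
    - [0, 0, 0, 0, 0, 0, 1]

```text
t: 12.5
position: [0.5342, 0.1732, 0.124]
orientation: [3.141, -0.557, 0.178]
ft_force: [-0.4, 0.1, 0.1]
width: 0.0883
finger_force: 0.0
```

```bash
python3 - <<'E'
from h import *
to([-24.5,163.4,127.5])
E
```

```text
at [-24.9 162.7 124. ] turn [-0.     0.001  0.001] shift now-axes [ 0.07 -0.02 -0.09] target-axes [ 0.07 -0.02 -0.09] F [-0.4  0.2  0.1] w 88.3 t 12.5
```

play_rows:
  plan:
    - [0.06, -0.02, -0.08, 0, 0, 0, 0.2]
    - [0, 0, 0, 0, 0, 0, 0.2]
    - [0, 0, 0, 0, 0, 0, 0.2]
    - [0, 0, 0, 0, 0, 0, 0.2]
    - [0, 0, 0, 0, 0, 0, 0.2]
    - [0, 0, 0, 0, 0, 0, 0.2]
    - [0, 0, 0, 0, 0, 0, 0.2]
  force: 16

```text
t: 13.38
position: [0.5344, 0.1739, 0.1281]
orientation: [3.14, -0.559, 0.178]
ft_force: [-1.4, -0.0, 0.5]
width: 0.026
finger_force: 15.7
```

play_rows:
  plan:
    - [0.11, -0.13, -0.17, 0, 0, 0, 0.2]
    - [0.11, -0.14, -0.17, 0, 0, 0, 0.2]
    - [0.11, -0.16, -0.17, 0, 0, 0, 0.2]
    - [0.11, -0.18, -0.17, 0, 0, 0, 0.2]
    - [0, 0, 0, 0, 0, 0, 0.2]

```text
t: 14.0
position: [0.5314, 0.1927, 0.1528]
orientation: [3.141, -0.56, 0.179]
ft_force: [1.3, 0.8, -4.1]
width: 0.0263
finger_force: 16.1
```

```bash
cat >> h.py <<'E'
def knob(c,y):
    from scipy.optimize import least_squares
    L=(c['P']@S-S0); m=(c['frame'].max(-1)<60)&(np.linalg.norm(L-np.array([-.028,y,.145]),axis=-1)<.045)
    q=L[m]; print('knob',len(q),q.mean(0) if len(q) else '')
E
python3 - <<'E'
from h import *
to([0,0,0]); c=cam('scene'); np.savez('s3.npz',**c); knob(c,.18)
cv2.imwrite('pics/s3.png',cv2.resize(c['frame'][130:270,310:480,::-1],None,fx=4,fy=4,interpolation=cv2.INTER_CUBIC))
E
```

```text
at [-24.3 182.5 152.8] turn [-0.    -0.001  0.003] shift now-axes [-2.03  6.08  4.74] target-axes [-2.01  6.08  4.75] F [ 1.4  0.5 -4.1] w 26.3 t 14.0
knob 224 [-0.02160548  0.1790009   0.16487651]
```

View pics/s3.png

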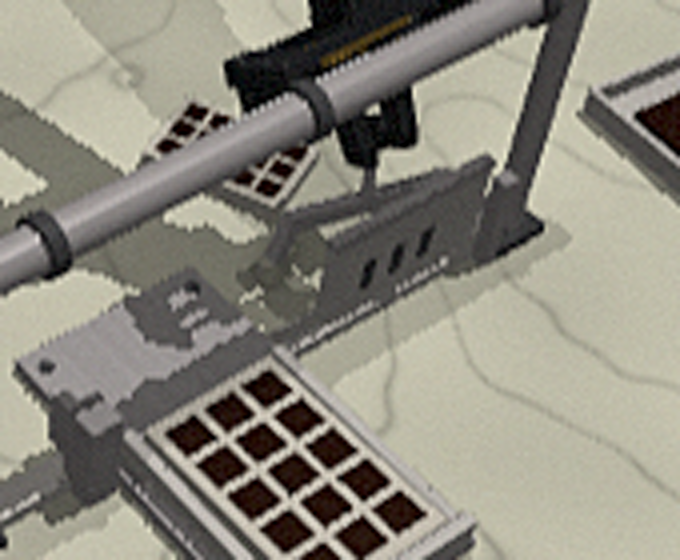

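The bar is raised, with its hook at crop (255,275) well above the level position, and the ball is held between the fingers at crop (375,145). Now I slide the gate shut.

play_rows:
  plan:
    - [0, 0.3, 0, 0, 0, 0, 0.2]
    - [0, 0.6, 0, 0, 0, 0, 0.2]
    - [0, 0.6, 0, 0, 0, 0, 0.2]
    - [0, 0.6, 0, 0, 0, 0, 0.2]
    - [0, 0.6, 0, 0, 0, 0, 0.2]
    - [0, 0.6, 0, 0, 0, 0, 0.2]
    - [0, 0.6, 0, 0, 0, 0, 0.2]
    - [0, 0.6, 0, 0, 0, 0, 0.2]
    - [0, 0.6, 0, 0, 0, 0, 0.2]
    - [0, 0.6, 0, 0, 0, 0, 0.2]

```text
t: 15.3
position: [0.5613, 0.0239, 0.152]
orientation: [-3.141, -0.558, 0.178]
ft_force: [3.7, 2.4, -4.8]
width: 0.0264
finger_force: 16.2
```

play_rows:
  plan:
    - [0, 0.4, 0, 0, 0, 0, 0.2]
    - [0, 0.3, 0, 0, 0, 0, 0.2]
    - [0, 0.1, 0, 0, 0, 0, 0.2]
    - [0, 0, 0, 0, 0, 0, 0.2]

```text
t: 15.8
position: [0.5658, 0.0, 0.1523]
orientation: [3.14, -0.559, 0.178]
ft_force: [-1.8, -1.4, -2.5]
width: 0.0266
finger_force: 16.0
```

```bash
python3 - <<'E'
from h import *
to([-24.3,-21,152.8])
E
```

```text
at [-24.3 -13.3 152.3] turn [ 0.    -0.     0.002] shift now-axes [ 0.01  0.26 -0.01] target-axes [ 0.01  0.26 -0.01] F [-2.  -1.1 -2.5] w 26.6 t 15.8
```

play_rows:
  plan:
    - [0, 0.15, 0, 0, 0, 0, 0.2]
    - [0, 0.1, 0, 0, 0, 0, 0.2]
    - [0, 0, 0, 0, 0, 0, 0.2]

```text
t: 16.18
position: [0.5671, -0.0073, 0.1522]
orientation: [3.141, -0.559, 0.178]
ft_force: [-2.8, 0.1, -3.7]
width: 0.0263
finger_force: 16.0
```

play_rows:
  plan:
    - [0, 0.1, 0, 0, 0, 0, 0.2]
    - [0, 0, 0, 0, 0, 0, 0.2]

```text
t: 16.42
position: [0.5671, -0.0088, 0.1515]
orientation: [-3.139, -0.557, 0.177]
ft_force: [3.2, 6.8, -8.3]
width: 0.0257
finger_force: 16.5
```

```bash
python3 - <<'E'
from h import *
to([-24.3,-21,152.8])
E
```

```text
at [-24.5 -22.2 151.5] turn [-0.004  0.001  0.001] shift now-axes [ 0.03 -0.04 -0.03] target-axes [ 0.03 -0.04 -0.03] F [ 4.3  6.2 -8.3] w 25.7 t 16.425
```

play_rows:
  plan:
    - [-0.11, 0.17, 0.17, 0, 0, 0, 0.2]
    - [-0.11, 0.16, 0.17, 0, 0, 0, 0.2]
    - [-0.11, 0.14, 0.17, 0, 0, 0, 0.2]
    - [-0.08, 0.1, 0.13, 0, 0, 0, 0.2]
    - [0, 0, 0, 0, 0, 0, 0.2]

```text
t: 17.05
position: [0.5707, -0.0261, 0.1296]
orientation: [-3.14, -0.559, 0.178]
ft_force: [2.3, 5.4, -4.5]
width: 0.0259
finger_force: 16.2
```

```bash
python3 - <<'E'
from h import *
to([-24.3,-40,128]); c=cam('scene'); cells(c)
cv2.imwrite('pics/s4.png',cv2.resize(c['frame'][130:270,280:450,::-1],None,fx=4,fy=4,interpolation=cv2.INTER_CUBIC))
E
```

```text
at [-24.  -39.9 129.6] turn [-0.003 -0.001  0.001] shift now-axes [-0.03  0.    0.04] target-axes [-0.03  0.    0.04] F [ 3.2  4.9 -4.5] w 25.9 t 17.05
15 centre [109.    4.8  37. ]
[[42.0, 39.0], [43.0, 3.0], [44.0, -33.0], [75.0, 40.0], [76.0, 4.0], [77.0, -32.0], [108.0, 41.0], [109.0, 5.0], [110.0, -32.0], [141.0, 41.0], [142.0, 6.0], [143.0, -31.0], [174.0, 43.0], [175.0, 7.0], [176.0, -30.0]]
```

View pics/s4.png

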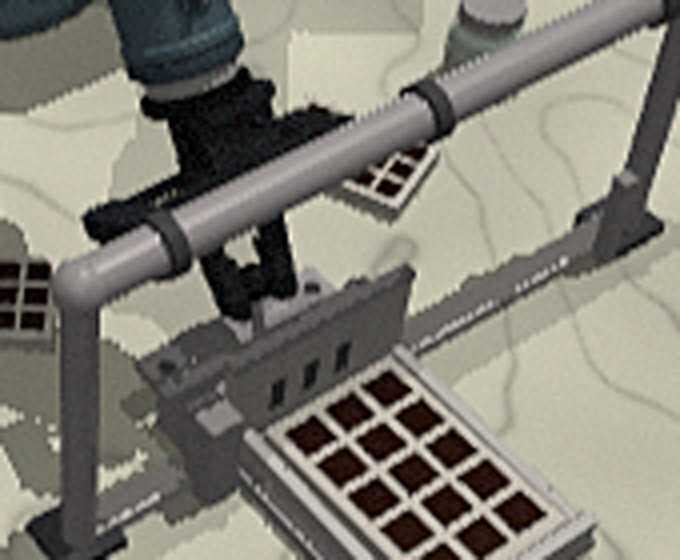

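The gate is shut across the mouth at crop (340,350), the bar runs past the post at crop (215,380), and the mould has not moved. Now I release and back off.

play_rows:
  plan:
    - [-0.02, 0, 0.03, 0, 0, 0, 0.6]
    - [0, 0, 0, 0, 0, 0, 1]
    - [0, 0, 0, 0, 0, 0, 1]
    - [0, 0, 0, 0, 0, 0, 1]
    - [0, 0, -0.5, 0, 0, 0, 1]
    - [0, 0, -0.8, 0, 0, 0, 1]
    - [0, 0, -0.9, 0, 0, 0, 1]
    - [-0.5, 0, -0.9, 0, 0, 0, 1]
    - [-0.5, 0, -0.5, 0, 0, 0, 1]
    - [0, 0, 0, 0, 0, 0, 1]

```text
t: 18.35
position: [0.489, -0.0422, 0.205]
orientation: [3.139, -0.561, 0.178]
ft_force: [0.0, -0.2, 0.4]
width: 0.0881
finger_force: 0.0
```

```bash
python3 - <<'E'
from h import *
from scipy.optimize import least_squares
to([-24.3,-40,128]); c=cam('wrist'); cv2.imwrite('pics/w5.png',c['frame'][:,:,::-1])
L=(c['P']@S-S0); m=(c['frame'].max(-1)<60)&(np.linalg.norm(L-np.array([-.028,-.04,.135]),axis=-1)<.04)
q=L[m]; print(len(q)); 
if len(q)>20: print('knob',least_squares(lambda p:np.linalg.norm(q-p,axis=1)-.014,[-.028,-.04,.135],loss='huber',f_scale=.002).x)
cells(cam('scene'))
E
```

```text
at [-107.2  -41.4  205. ] turn [ 0.003 -0.003  0.001] shift now-axes [ 0.98 -0.05  3.64] target-axes [ 0.98 -0.05  3.64] F [-0.  -0.2  0.4] w 88.1 t 18.35
1320
knob [-0.02990402 -0.03934482  0.13432938]
15 centre [109.    4.8  37. ]
[[42.0, 40.0], [43.0, 3.0], [44.0, -33.0], [75.0, 40.0], [76.0, 4.0], [77.0, -32.0], [108.0, 41.0], [109.0, 5.0], [110.0, -32.0], [141.0, 42.0], [142.0, 6.0], [143.0, -31.0], [174.0, 42.0], [175.0, 7.0], [176.0, -29.0]]
```

View pics/w5.png

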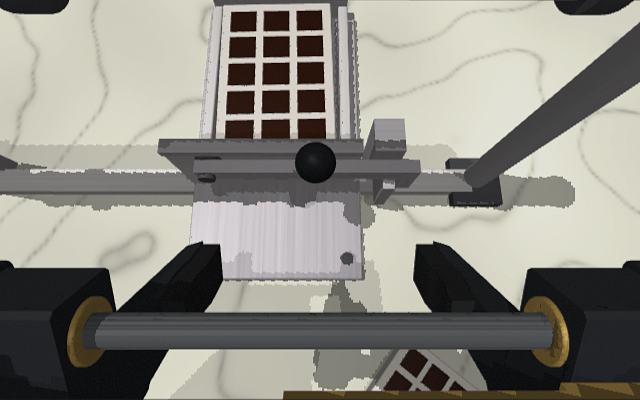

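The gate is shut (knob at pixel (315,162), y −39). The bar lies level, because the knob height matches its height at the start, and the hook (410,172) is beyond the striker (387,185).

```bash
python3 -c "
from cell import manip
print(manip.finish_job())"
```

```text
the job is handed in; nothing more can be done
None
```

The job is handed in: by my last measurements the mould is home, the gate is shut, the latch bar lies level in the catch, and the hand is clear; the judging result was not shown.

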